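# Stand the checkered panel in the display block

### The job

Take the blue-and-white checkered panel from the leaning rest and, keeping it leaning about as it stands there, lead its bottom edge into the funnel-shaped slot of the pale wooden display block, about midway along the slot. With its edge in the slot, straighten it upright and push it down fully home before letting go, and let it stand there. Leave the striped and the orange panel where they are in the rest.

Things in the scene. Friction and masses are not known exactly. Their poses are not given: they have to be found in the camera images.
- checker_panel: Blue and white checks, 80 (y) x 120 tall (z) x 10 mm thick (x), ~100 g. Origin: centre of bottom edge, +z up the panel. Starts 30 mm above the table in a fixed dark wooden rest, leaning 20 degrees, top towards the robot (-x), rest turned up to 15 degrees. An 8 mm back board (-x side) covers the lowest 62 mm, a lip (+x) the lowest 10 mm; above, both faces are free to pinch. Draws out along +z.
- slot (a point): Centre of slot mouth on top of the fixed pale block (150 long, 76 wide, 45 mm high; turned up to 20 degrees). Slot runs along y, open at both ends; x across, z up. Mouth 41 mm wide, 45 degree chamfers for 14 mm of depth, then straight, 13 mm wide; floor 35 mm below mouth. A panel leaning 20 degrees goes in only about 20 mm deep, and must be straightened to go deeper.
- striped_panel: Bystander: red panel with black bars, same size, origin, axes and lean as the checkered one. The three stand loose in the same rest side by side along y, 110 mm apart (about 30 mm free between neighbours), in any order.
- orange_panel: Bystander: orange panel with a teal field and a cream bar in its middle, same size, origin, axes and lean, in the same rest.
There are look-alikes about, which are no part of the job. Of the things like the part that bears slot, leave any that is purple; of the rest the smaller one is meant.

How it is judged:
By the outcome, as a careful person would: the job done as asked, in the order asked, and still so for the second after the job is handed in, with the robot touching nothing.
It also fails if it takes over 45 s, if anything falls off the work surface, if the arm or the gripper's body presses on something with over 40 N, if the wrist force passes 120 N, or if a joint passes its speed limit or range.

### The arm

A 6-joint arm with a two-finger parallel gripper is mounted at the origin on the work surface. World frame = base frame: x ahead of the robot, y to its left, z up, the work surface at z = 0. Lengths are in m, angles in rad, forces in N, time in s.
With the tool pointing down it reaches from about 0.325 to 0.9 m from the base axis. Payload 6.1 kg.
Tool frame: the origin (TCP) lies midway between the tips of the shut fingers; the grasp point (between the pads) lies 19 mm behind it; z points along the fingers, y is the direction in which the jaws open and shut (so a half turn about z gives the same grasp; the last joint's range is limited). The gripper opens to 87 mm and grips with 3 to 60 N. Pads are 19 mm wide; open, the fingers measure 117 mm over their backs; the gripper's body (75 mm by 190 mm) begins 51 mm behind the grasp point.
Start: joints at [-1.34, 0.22, 1.526, -0, 1.395, -0.126], TCP at [0.218, -0.586, 0.223] pointing down, gripper open.
Joint ranges: [-2.98, 2.98], [-0.91, 2.08], [0.09, 2.57], [-1.24, 4.39], [0.2, 2.65], [-2.68, 2.68]. Speed limits (rad/s): [2.57, 2.57, 3.01, 3.14, 3.14, 3.14].

### API

Orientations are given as a unit quaternion [w, x, y, z].
In Python, from workcell import arm, eyes, workorder gives the robot as it stands. Calls block until the motion is done:
- arm.move_pose(position, orientation): joint-space move of the TCP to a pose.
- arm.move_straight(position, orientation=None, feed=0.15, stop_force=None): straight line of the TCP; orientation=None keeps the orientation; feed is the mean speed in m/s. With stop_force (N) it stops when the force on the tool has changed by that much, and returns True; else False.
- arm.goto_joints(angles): joint-space move.
- arm.set_gripper(opening, effort=None): finger opening in m; effort is the grip in N (None keeps the last); returns when the fingers have stopped.
- arm.dwell(seconds).
- arm.ik(position, orientation): joint angles nearest the present ones, or None.
- arm.state(): the state.
- eyes.snapshot(name): name is "scene" or "top" or "wrist"; returns (picture, depth): 400x640x3 uint8, blue, green, red; 400x640 float32, m along the optical axis (not along the pixel's ray), 0 where there is no reading.
- eyes.camera_info(name): a dict with "intrinsics" (3x3 intrinsics, pixels), "k1" (the pictures are not rectified: a ray, as slopes to the right and down, at radius r is drawn at 1 + k1 r^2 times it, then the intrinsics apply), "eye" and "attitude" of the camera in the world; the wrist camera has in their place "hand_eye" (4x4, takes a point from camera to tool coordinates, whose origin is the TCP and whose axes are the flange's). Camera axes: x right, y up, looking along -z (the intrinsics and any distortion apply to the point x, -y, -z); pixel columns grow to the right and rows downward; lengths in m; the calibration is good to about 2 mm. A picture is of the moment at which its call begins: read the wrist's pose just before it. camera_info takes no time and is no camera call.
A pose or a line that the arm cannot do raises arm.MotionError and nothing moves.
- workorder.sign_off(): hands the job in, once; it reports no verdict.
The state is a dict: "t": time; "q": joint angles; "joint_vel": joint speeds; "joint_efforts": joint torques, N m; "eef_pos": TCP position; "tcp_rot": TCP orientation; "force": force on the tool from outside, world axes, zero at the start; "wrist_torque": the same for the moment, N m; "gripper_width": finger opening in m.
Only numpy, scipy, OpenCV 4.12 (cv2) and the standard library are available. Lean on these libraries where they do the work, as an engineer would, in place of code of your own. Each camera call takes 0.05 s, during which the arm holds its last target. There are 200 camera calls.

## Working session

There is one attempt and no reset: what is moved stays moved. The work goes in short steps, each a Python script; the robot and the scene stay as the last script left them, time stands still between calls to the robot, and variables do not carry over. Pictures are saved under pics/ and viewed, about 8 in all and at most 12, crops included, and the job is handed in when it is done.

```bash
mkdir -p pics; ls
cat > h.py <<'E'
import numpy as np, cv2
from scipy.spatial.transform import Rotation as R
from workcell import arm, eyes, workorder
def quat(M):
    q=R.from_matrix(M).as_quat(); return [float(q[3]),*map(float,q[:3])]
def mat(q): return R.from_quat([q[1],q[2],q[3],q[0]]).as_matrix()
def campose(name):
    c=eyes.camera_info(name)
    if name=='wrist':
        s=arm.state(); T=np.eye(4);T[:3,:3]=mat(s['tcp_rot']);T[:3,3]=s['eef_pos']
        T=T@np.array(c['hand_eye']); return c,T[:3,:3],T[:3,3]
    a=np.array(c['attitude'],float)
    return c,(mat(a) if a.size==4 else a.reshape(3,3)),np.array(c['eye'],float)
def rays(c,M,uv):
    K=np.array(c['intrinsics'],float);k=c['k1'];uv=np.asarray(uv,float).reshape(-1,2)
    d=np.c_[(uv[:,0]-K[0,2])/K[0,0],(uv[:,1]-K[1,2])/K[1,1]]
    p=d.copy()
    for _ in range(20): p=d/(1+k*(p**2).sum(1,keepdims=True))
    return np.c_[p[:,0],-p[:,1],-np.ones(len(p))]@M.T   # unit optical depth
def shot(name):
    c,M,e=campose(name); im,d=eyes.snapshot(name); return c,M,e,im,d
def pts(c,M,e,d,uv):
    uv=np.asarray(uv).reshape(-1,2); z=d[uv[:,1].astype(int),uv[:,0].astype(int)]
    return e+rays(c,M,uv)*z[:,None]
def cloud(c,M,e,d):
    v,u=np.mgrid[0:400,0:640]; uv=np.c_[u.ravel(),v.ravel()]
    P=e+rays(c,M,uv)*d.reshape(-1,1); P[d.ravel()==0]=np.nan; return P.reshape(400,640,3)
E
python3 - <<'E'
from h import *
import pickle
for n in('scene','top'):
    s=shot(n);pickle.dump(s,open(n+'.pkl','wb'));cv2.imwrite(f'pics/{n}.png',s[3]);print(n,s[0],s[2])
print(eyes.camera_info('wrist'));print(arm.state())
E
```

```text
pics
scene {'intrinsics': array([[413.3501859 ,   0.        , 323.34767786],
       [  0.        , 413.3501859 , 197.062415  ],
       [  0.        ,   0.        ,   1.        ]]), 'k1': -0.01961094948036961, 'eye': array([0.89844727, 0.52925929, 0.8605146 ]), 'attitude': array([0.29512611, 0.10586679, 0.31932555, 0.89427289])} [0.89844727 0.52925929 0.8605146 ]
top {'intrinsics': array([[416.14795775,   0.        , 319.35975163],
       [  0.        , 416.14795775, 197.85950231],
       [  0.        ,   0.        ,   1.        ]]), 'k1': -0.06425227987552422, 'eye': array([0.43926801, 0.00411759, 1.02097372]), 'attitude': array([ 0.71494722,  0.02099579, -0.02142531, -0.69853462])} [0.43926801 0.00411759 1.02097372]
{'intrinsics': array([[342.57462844,   0.        , 322.02416853],
       [  0.        , 342.57462844, 203.71944092],
       [  0.        ,   0.        ,   1.        ]]), 'k1': 0.006591308960821026, 'hand_eye': array([[-1.28356933e-04,  9.52604671e-01,  3.04210986e-01,
         8.32919209e-02],
       [ 9.99999798e-01,  3.11788606e-04, -5.54399360e-04,
         5.45633415
[... 160 characters left out ...]
1.00000000e+00]])}
{'t': 0.1, 'q': array([-1.34009929e+00,  2.21144639e-01,  1.52747499e+00,  4.47103198e-05,
        1.39468350e+00, -1.26105362e-01]), 'joint_vel': array([ 0.00012775, -0.00082171, -0.00228646, -0.00083576, -0.00140401,
       -0.0008869 ]), 'joint_efforts': array([ 1.85415818e-03, -4.95940804e+01, -3.88516510e+01,  7.00874696e-02,
        5.14948892e-02, -5.68484097e-05]), 'eef_pos': array([ 0.21818286, -0.5851035 ,  0.22155976]), 'tcp_rot': array([-8.55220648e-04,  9.84129006e-01,  1.77452438e-01, -2.27291549e-05]), 'force': array([ 0.74566205,  0.21748404, -0.3410802 ]), 'wrist_torque': array([-0.01136707,  0.01490487,  0.00756425]), 'gripper_width': 0.08704727527704072}
```

View pics/scene.png

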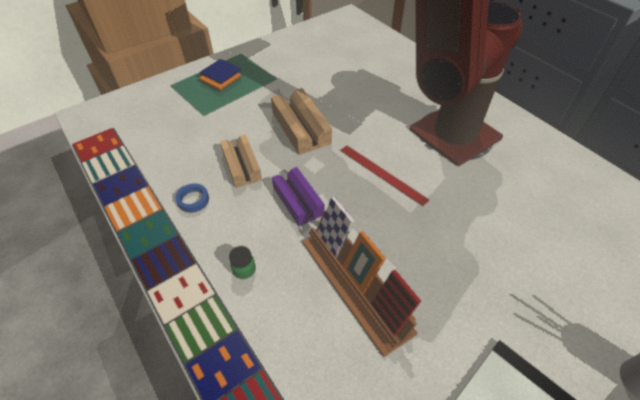

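View pics/top.png

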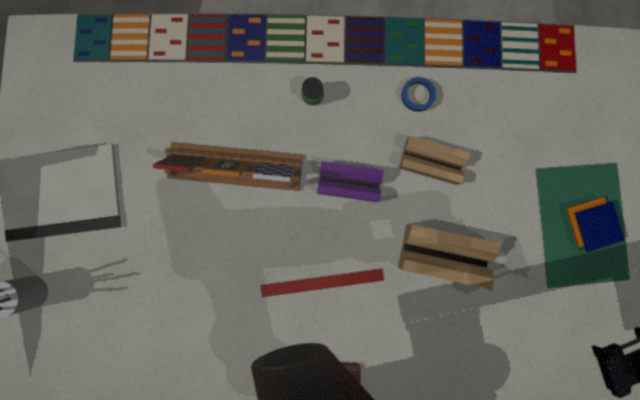

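The scene shows the checker panel at (333,228), at the -y end of the rest, with orange (363,262) and striped (395,300) beside it. There are three slotted blocks. In the top view they are purple at (350,180), a large pale one at (450,255) and a small pale one at (435,160), which should be the target. Blue items that could be confused with the panel are the ring (418,94), the blue/orange stack (597,225) and the cloth strips along the top edge.

Run:
```python
from h import *
import pickle
T=pickle.load(open('top.pkl','rb'));S=pickle.load(open('scene.pkl','rb'))
Pt=cloud(*T[:3],T[4]);Ps=cloud(*S[:3],S[4])
def rect(P):
    (c,s,a)=cv2.minAreaRect((P[:,:2]*1000).astype(np.float32)); return np.round(c,1),np.round(s,1),round(a,1)
for n,(u0,u1,v0,v1) in dict(small=(392,478,128,192),big=(392,510,215,295),purple=(310,390,155,205)).items():
    P=Pt[v0:v1,u0:u1].reshape(-1,3);z=P[:,2]
    m=(z>.036)&(z<.056)
    print(n,m.sum(),rect(P[m]),'zmed',np.median(z[m]),'zmin/max',np.nanpercentile(z,[1,99]))
    # floor points
# table height check
print('table',np.nanmedian(Pt[330:340,480:500,2]),np.nanmedian(Ps[340:350,180:185,2]),np.nanmedian(Ps[200:210,400:420,2]))
P=Ps[195:258,312:356].reshape(-1,3)
bgr=S[3][195:258,312:356].reshape(-1,3).astype(int)
m=(P[:,2]>.06)&(P[:,2]<.16)&(P[:,0]>.35)
np.set_printoptions(precision=4,suppress=True)
Q=P[m];c=np.median(Q,0);
for _ in range(5):
    U,s,V=np.linalg.svd(Q-Q.mean(0),full_matrices=False);n=V[2];n*=np.sign(n[0])
    r=(Q-Q.mean(0))@n; Q=Q[abs(r)<.004] if (abs(r)<.004).sum()>100 else Q
print('checker n',n,len(Q),'mean',Q.mean(0),'lean',np.degrees(np.arcsin(n[2])),'yaw',np.degrees(np.arctan2(n[1],n[0])),Q.min(0),Q.max(0))
c1=cv2.resize(S[3][190:360,220:440],None,fx=3,fy=3,interpolation=cv2.INTER_CUBIC);c2=cv2.resize(T[3][125:195,150:480],None,fx=2,fy=2,interpolation=cv2.INTER_CUBIC)
cv2.imwrite('pics/c1.png',cv2.vconcat([c1[:430],c2[:,:660]]))
```

```text
small 1326 (array([ 597.3, -270.7]), array([152. ,  75.9]), 75.9) zmed 0.04324129128927129 zmin/max [-0.00499248  0.04688163]
big 1059 (array([ 368. , -304.9]), array([215.2, 107. ]), 78.7) zmed 0.04975145477043319 zmin/max [-0.00448969  0.06612035]
purple 1387 (array([541.2, -67.9]), array([149.8,  76.6]), 83.8) zmed 0.043322978033131565 zmin/max [-0.0046619   0.04716368]
table -0.0002956945287673207 0.010256518581874041 -0.00011639988463651996
checker n [ 0.9364 -0.0637  0.345 ] 950 mean [0.5535 0.114  0.1048] lean 20.180332836037948 yaw -3.890879027245873 [0.5333 0.0673 0.06  ] [0.5726 0.1963 0.1468]
```

View pics/c1.png

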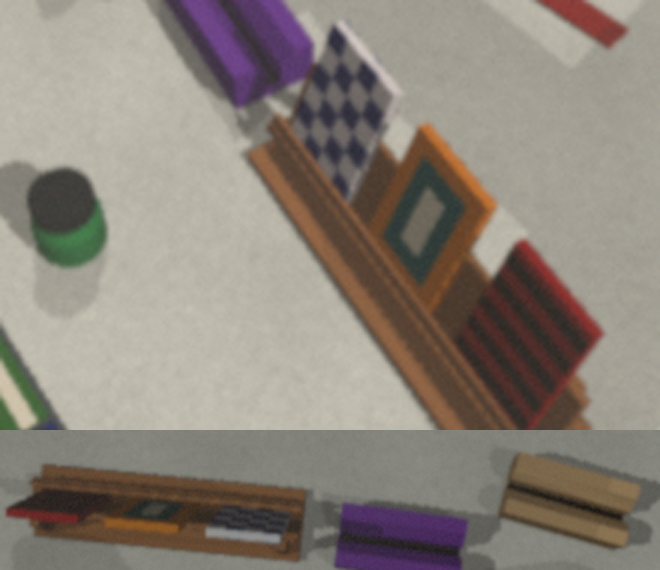

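Run:
```python
from h import *
import pickle
np.set_printoptions(precision=4,suppress=True)
for nm,(u0,u1,v0,v1) in dict(scene=(305,425,190,340),top=(150,305,140,190)).items():
    S=pickle.load(open(nm+'.pkl','rb'));P=cloud(*S[:3],S[4])[v0:v1,u0:u1].reshape(-1,3)
    m=(P[:,2]>.065)&(P[:,2]<.135)&(P[:,0]>.45); Q=P[m]
    best=None;rng=np.random.default_rng(0)
    for _ in range(800):
        a,b,c=Q[rng.choice(len(Q),3,False)];n=np.cross(b-a,c-a);l=np.linalg.norm(n)
        if l<1e-5: continue
        n/=l;n*=np.sign(n[0]);
        if not .25<n[2]<.45: continue
        k=abs((Q-a)@n)<.003
        if best is None or k.sum()>best.sum(): best=k
    for _ in range(4):
        I=Q[best];c0=I.mean(0);n=np.linalg.svd(I-c0,full_matrices=False)[2][2];n*=np.sign(n[0]);best=abs((Q-c0)@n)<.003
    yaw=np.arctan2(n[1],n[0]);ey=np.array([-np.sin(yaw),np.cos(yaw),0]);ez=np.cross(n,ey)
    al=P[(abs((P-c0)@n)<.003)&(P[:,2]>.065)&(P[:,2]<.15)]
    print(nm,len(I),'n',n,'lean',np.degrees(np.arcsin(n[2])),'yaw',np.degrees(yaw),'c0',c0)
    s=al@ey;h=np.histogram(s,bins=np.arange(-.02,.42,.005));print([(round(b,3),int(k)) for k,b in zip(*h) if k])
    w=al[(s<np.percentile(s,25))]
    # z of top edge
    print('ztop',np.percentile(P[(abs((P-c0)@n)<.004),2],[95,99,99.9]))
S=pickle.load(open('top.pkl','rb'));P=cloud(*S[:3],S[4])[128:192,392:478].reshape(-1,3)
for lo,hi in((.036,.056),(.039,.05)):
    Q=P[(P[:,2]>lo)&(P[:,2]<hi)];a=np.radians(-14.1);x=np.array([np.cos(a),np.sin(a)]);s=Q[:,:2]@x
    h=np.histogram(s,bins=np.arange(s.min(),s.max()+.003,.003));print(s.min(),s.max(),h[0])
```

```text
scene 2590 n [ 0.9367 -0.0695  0.3431] lean 20.06451696054642 yaw -4.243743730282322 c0 [0.564  0.2323 0.101 ]
[(np.float64(0.105), 12), (np.float64(0.11), 46), (np.float64(0.115), 45), (np.float64(0.12), 55), (np.float64(0.125), 48), (np.float64(0.13), 53), (np.float64(0.135), 48), (np.float64(0.14), 52), (np.float64(0.145), 51), (np.float64(0.15), 48), (np.float64(0.155), 50), (np.float64(0.16), 58), (np.float64(0.165), 49), (np.float64(0.17), 53), (np.float64(0.175), 56), (np.float64(0.18), 52), (np.float64(0.185), 66), (np.float64(0.215), 15), (np.float64(0.22), 58), (np.float64(0.225), 63), (np.float64(0.23), 57), (np.float64(0.235), 57), (np.float64(0.24), 64), (np.float64(0.245), 62), (np.float64(0.25), 58), (np.float64(0.255), 66), (np.float64(0.26), 65), (np.float64(0.265), 61), (np.float64(0.27), 66), (np.float64(0.275), 64), (np.float64(0.28), 65), (np.float64(0.285), 71), (np.float64(0.29), 69), (np.float64(0.295), 55), (np.float64(0.325), 52), (np.float64(0.33), 71), (np.float64(0.335), 78), (np.float64(0.34), 72), (np.float64(0.345), 76), (np.float64(0.35), 77), (np.flo
[... 1227 characters left out ...]
 (np.float64(0.315), 2), (np.float64(0.32), 32), (np.float64(0.325), 26), (np.float64(0.33), 18), (np.float64(0.335), 22), (np.float64(0.34), 26), (np.float64(0.345), 19), (np.float64(0.35), 23), (np.float64(0.355), 23), (np.float64(0.36), 24), (np.float64(0.365), 24), (np.float64(0.37), 21), (np.float64(0.375), 21), (np.float64(0.38), 23), (np.float64(0.385), 24), (np.float64(0.39), 23), (np.float64(0.395), 24), (np.float64(0.4), 3)]
ztop [0.1434 0.1454 0.1467]
0.607269232986956 0.683163500225875 [93 84 78 79 76 69 62 51 15  0  0  0  0  0  2 13 49 89 96 80 78 75 81 80
 71  5]
0.607269232986956 0.683163500225875 [86 84 77 79 76 69 50 16  0  0  0  0  0  0  0  0 10 49 87 80 78 75 81 79
 71  5]
```

```bash
cat >> h.py <<'E'
def frame(yaw,lean):
    return R.from_euler('ZY',[yaw,-lean],degrees=True).as_matrix()  # panel axes as columns
PR=frame(-4.05,20.0)
n=PR[:,0];ey=PR[:,1]
c0=np.array([.5629,.22315,.10105])
A=np.array([n,ey,[0,0,1]]);PB=np.linalg.solve(A,[n@c0-.005,.146,.03])
FLIP=1
def tool(M,flip=None):   # panel axes -> tool axes: z=-zp, y=f*xp
    f=flip or FLIP; y=f*M[:,0];z=-M[:,2]; return np.c_[np.cross(y,z),y,z]
SY=-14.1; SC=np.array([.5973,-.2707,.045])
E
python3 - <<'E'
from h import *
np.set_printoptions(precision=3,suppress=True)
print(PB,PR)
for f in(1,-1):
    for nm,M,p in(('pre',PR,PB+.15*PR[:,2]),('grasp',PR,PB+.074*PR[:,2]),('lift',PR,PB+.2*PR[:,2]),
      ('slotlean',frame(SY,20),SC+[0,0,.06]+.074*frame(SY,20)[:,2]),('up',frame(SY,0),SC+[0,0,.04])):
        print(f,nm,arm.ik(list(p),quat(tool(M,f))))
E
```

```text
[0.575 0.106 0.03 ] [[ 0.937  0.071 -0.341]
 [-0.066  0.998  0.024]
 [ 0.342  0.     0.94 ]]
1 pre [ 0.095 -0.215  2.102 -0.071  0.911  0.199]
1 grasp [ 0.085 -0.047  2.101 -0.078  0.744  0.204]
1 lift [ 0.102 -0.31   2.086 -0.069  1.022  0.198]
1 slotlean [-0.628  0.021  1.878  0.16   0.923 -0.458]
1 up [-0.546  0.416  1.552 -0.     1.174 -0.3  ]
-1 pre None
-1 grasp None
-1 lift None
-1 slotlean None
-1 up None
```

Run:
```python
from h import *
q=quat(tool(PR))
arm.set_gripper(.05,20)
arm.move_pose(list(PB+.25*PR[:,2]),q)
arm.move_straight(list(PB+.16*PR[:,2]),q,feed=.12)
c,M,e,im,d=shot('wrist');cv2.imwrite('pics/w1.png',im);s=arm.state();print(s['t'],s['eef_pos'],PB+.16*PR[:,2])
P=cloud(c,M,e,d)
Q=P.reshape(-1,3);L=(Q-PB)@PR
m=(abs(L[:,0])<.02)&(abs(L[:,1])<.07)&(L[:,2]>.09)&(L[:,2]<.14);print(m.sum())
if m.sum(): print(np.percentile(L[m],[1,5,50,95,99],axis=0))
```

```text
4.5917 [0.52113877 0.10955388 0.18144188] [0.52058398 0.10950618 0.18035082]
2071
[[-0.00573471 -0.03923095  0.09425005]
 [-0.00514504 -0.03513203  0.11078037]
 [-0.00063136  0.00589915  0.11960296]
 [ 0.004289    0.03914118  0.12063998]
 [ 0.00467374  0.06907354  0.12105557]]
```

View pics/w1.png

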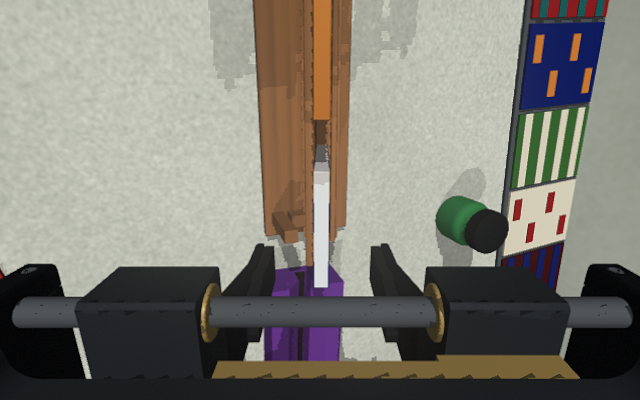

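The wrist view shows the white top edge of the checker panel at (320,225), centred between the fingers at (258,280) and (385,280). In the panel frame it sits within 1 mm of the prediction. Next I grasp it and draw it out along its own z.

Run:
```python
from h import *
q=quat(tool(PR))
print('stop',arm.move_straight(list(PB+.074*PR[:,2]),q,feed=.08,stop_force=12))
s=arm.state();print(s['eef_pos'],PB+.074*PR[:,2],s['force'])
arm.set_gripper(0,45); s=arm.state();print(s['gripper_width'],s['force'],s['eef_pos'])
print('stop',arm.move_straight(list(PB+.15*PR[:,2]),q,feed=.08))
print('stop',arm.move_straight(list(PB+.22*PR[:,2]),q,feed=.12))
s=arm.state();print(s['t'],s['gripper_width'],s['force'])
M=frame(SY,20);p=SC+np.array([0,0,.03])+.074*M[:,2]
arm.move_pose(list(p+[0,0,.05]),quat(tool(M)));arm.move_straight(list(p),quat(tool(M)),feed=.1)
sh=shot('wrist');im=sh[3];cv2.imwrite('pics/w2.png',im)
import pickle;pickle.dump(sh,open('w2.pkl','wb'))
s=arm.state();print(s['t'],s['gripper_width'],s['force'],s['eef_pos']-p)
```

```text
stop False
[0.55032068 0.10750436 0.10018212] [0.54992426 0.10742878 0.09953725] [-0.57701635  0.82219006  0.07435561]
0.00970763538709688 [ 0.84368754 -0.24810728 -0.07719928] [0.55000743 0.10745493 0.09955488]
stop False
stop False
8.4083 0.009360158057492872 [-1.24420718 -0.29632899 -1.19852004]
10.5333 0.009841486243154916 [-0.09840603 -0.45785289 -0.78560097] [ 0.00063339 -0.000236    0.00098729]
```

View pics/w2.png

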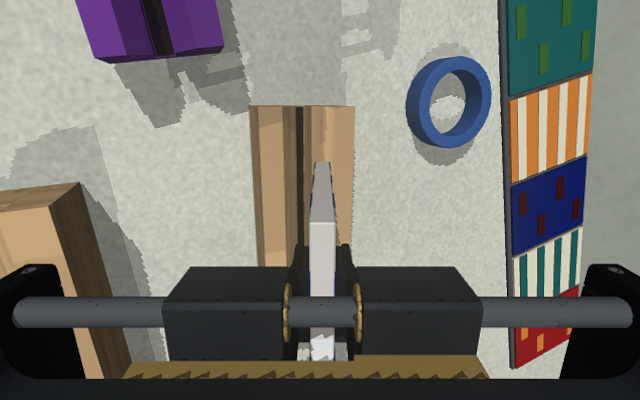

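The panel is held. The wrist view shows its side edge running from (322,225) down to the bottom corner at (322,163), with the slot channel at (300,170) on the pale block. I'll measure the panel relative to the slot from this depth image.

Run:
```python
from h import *
import pickle
np.set_printoptions(precision=2,suppress=True)
c,M,e,im,d=pickle.load(open('w2.pkl','rb'))
F=frame(SY,0);L=((cloud(c,M,e,d)-SC)@F)*1000
v,u=np.mgrid[0:400,0:640]
Q=L.reshape(-1,3);Q=Q[~np.isnan(Q[:,0])]
B=(abs(Q[:,2])<2.5)&(abs(Q[:,0])<50)&(abs(Q[:,1])<90)
print('top z',np.median(Q[B,2]),'y max',np.percentile(Q[B,1],99.5))
for y0 in range(30,85,6):
    k=B&(abs(Q[:,1]-y0)<3);x=np.sort(Q[k,0]);
    if len(x)<20: continue
    g=np.argmax(np.diff(x));print(y0,len(x),'outer',x[[0,-1]],'mouth',x[g],x[g+1])
# channel points
for y0 in range(45,80,8):
    k=(abs(Q[:,1]-y0)<4)&(Q[:,2]<-18)&(Q[:,2]>-40)&(abs(Q[:,0])<15)
    if k.sum()>3: print('deep',y0,k.sum(),np.percentile(Q[k],[2,50,98],axis=0)[:, [0,2]].ravel())
# panel side edge
m=(u>300)&(u<345)&(v>150)&(v<250)&(L[...,2]>10)
S=L[m];print('panel pts',len(S),'z',S[:,2].min(),S[:,2].max())
S=S[(S[:,1]>30)&(S[:,1]<50)]
for z0 in range(24,150,8):
    k=abs(S[:,2]-z0)<4
    if k.sum()>5: print(z0,k.sum(),'x',np.percentile(S[k,0],[5,50,95]),'y',np.median(S[k,1]))
k=S[:,2]<110
```

```text
top z -0.46743716353396525 y max 74.5412314480039
30 368 outer [-37.57  38.5 ] mouth -17.802008641011987 18.61235425394347
36 373 outer [-37.65  37.99] mouth -17.574035531300435 17.565193466456748
42 389 outer [-38.13  38.9 ] mouth -16.695735392936125 17.529392068627825
48 398 outer [-38.17  38.69] mouth -17.220239360608588 17.444897505860414
54 402 outer [-38.23  38.16] mouth -17.743439492412087 18.328481914895022
60 411 outer [-38.23  38.49] mouth -17.647038223127943 17.396910106422233
66 425 outer [-38.07  39.03] mouth -17.64669844846926 17.51327231665173
72 429 outer [-38.08  39.02] mouth -17.942649885900195 17.490464770494537
deep 45 127 [  0.78 -36.19   6.34 -34.34   7.48 -18.67]
deep 53 139 [  0.15 -36.06   6.45 -34.3    7.68 -18.86]
deep 61 144 [  0.24 -36.23   6.42 -34.66   7.67 -18.46]
deep 69 140 [  0.3  -36.63   6.62 -34.24   7.67 -18.47]
deep 77 64 [-14.15 -37.12   4.81 -31.65  13.1  -20.34]
panel pts 2133 z 30.44196584343935 145.5056452261656
32 20 x [-6.3  -2.25  3.89] y 39.026512215740745
40 43 x [-9.   -3.25  1.48] y 39.08007204528055
48 38 x [-11.33  -6.23  -1.48] y 39.079650380353414
56 45 x [-13.71  -9.06  -4.04] y 39.0865886483721
64 54 x [-17.42 -12.78  -7.83] y 39.135383549914
72 62 x [-21.09 -15.25 -10.29] y 39.15079564183697
80 74 x [-23.39 -18.55 -12.38] y 39.121918663408366
88 81 x [-25.99 -21.07 -15.33] y 39.138408130283636
96 83 x [-28.72 -24.12 -19.07] y 39.16415117678914
104 99 x [-32.28 -27.53 -21.98] y 39.20013182820725
112 130 x [-35.14 -29.95 -24.53] y 39.18273410138164
120 149 x [-38.47 -33.01 -27.52] y 39.20317771551703
128 171 x [-40.63 -35.36 -29.3 ] y 39.20164237886485
136 206 x [-44.84 -39.   -33.65] y 39.1867349694449
144 688 x [-45.08 -40.85 -36.72] y 35.25048367687882
```

```bash
cat >> h.py <<'E'
F=frame(SY,0)
def go(x,y,z,lean,feed=.04,stop=None):  # bottom centre in slot frame, mm
    M=frame(SY,lean);p=SC+F@(np.array([x,y,z])/1000)+.074*M[:,2]
    r=arm.move_straight(list(p),quat(tool(M)),feed=feed,stop_force=stop);s=arm.state()
    print([x,y,z,lean],'stop',r,'F slot',np.round(F.T@s['force'],1),'err mm',np.round(F.T@(s['eef_pos']-p)*1000,1),'w',round(s['gripper_width'],4),'t',round(s['t'],1))
    return r
E
python3 - <<'E'
from h import *
go(1.2,0,5,20,.05)
if not go(1.2,0,-11,20,.03,8): go(1.2,0,-17,20,.02,8)
sh=shot('wrist');cv2.imwrite('pics/w3.png',sh[3])
E
```

```text
[1.2, 0, 5, 20] stop False F slot [ 0.4 -0.4 -1.5] err mm [-0.1  0.  -0.3] w 0.0099 t 11.2
[1.2, 0, -11, 20] stop False F slot [ 1.2 -1.  -0.7] err mm [ 0. -0. -0.] w 0.0098 t 11.9
[1.2, 0, -17, 20] stop False F slot [ 0.4 -0.8 -1.5] err mm [-0.1  0.1 -0.2] w 0.0099 t 12.3
```

View pics/w3.png

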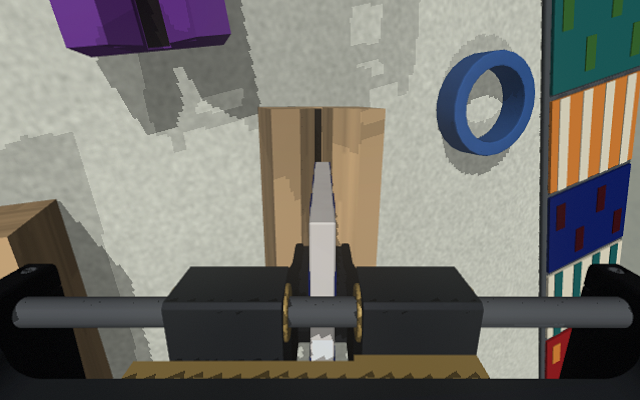

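The panel's bottom corner, seen at (321,165), is in the channel at (318,135), and no contact force registers. Next I straighten it in steps about the bottom edge.

Run:
```python
from h import *
ok=True
for l in (15,10,5,0):
    if go(.5+.7*l/20,0,-17,l,.03,15): ok=False;break
if ok:
    if not go(.5,0,-28,0,.03,8): go(.5,0,-38,0,.02,10)
    arm.dwell(.3);s=arm.state();print('settled',F.T@s['force'],'bottom z',(s['eef_pos'][2]-.074-.045)*1e3)
sh=shot('wrist');import pickle;pickle.dump(sh,open('w4.pkl','wb'));cv2.imwrite('pics/w4.png',sh[3])
```

```text
[1.025, 0, -17, 15] stop False F slot [-4.1 -0.7  9. ] err mm [ 1.6 -0.8  2.1] w 0.0097 t 12.7
[0.85, 0, -17, 10] stop False F slot [-0.3 -0.3 -1.4] err mm [ 0.   0.2 -0.6] w 0.0102 t 13.1
[0.675, 0, -17, 5] stop False F slot [-0.9 -0.9 -1.7] err mm [-0.3  0.3 -0.7] w 0.0098 t 13.4
[0.5, 0, -17, 0] stop False F slot [-0.8 -0.8 -2.3] err mm [-0.4  0.2 -0.7] w 0.0096 t 13.8
[0.5, 0, -28, 0] stop False F slot [ 0.7  0.7 -0.9] err mm [-0.3  0.1 -0.3] w 0.0097 t 14.3
[0.5, 0, -38, 0] stop True F slot [-0.2 -0.3  4.4] err mm [ 0.5 -0.2  3.1] w 0.0095 t 14.7
settled [-0.22533008 -1.18622884  5.22612362] bottom z -34.96474864342191
```

View pics/w4.png

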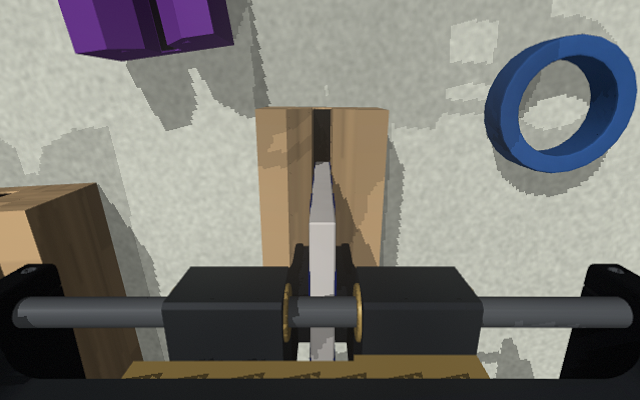

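Run:
```python
from h import *
go(.5,0,-40,0,.02,12)
arm.dwell(.2);s=arm.state();print('bottom z',(s['eef_pos'][2]-.119)*1e3,s['force'])
arm.set_gripper(.05);arm.dwell(.2)
go(.5,0,35,0,.1);go(.5,0,110,0,.2)
c,M,e,im,d=shot('wrist');L=((cloud(c,M,e,d)-SC)@F*1000).reshape(-1,3)
m=(abs(L[:,0])<25)&(abs(L[:,1])<60)&(L[:,2]>72)&(L[:,2]<110)
print('top edge',m.sum(),np.percentile(L[m],[1,50,99],axis=0).round(1).tolist())
m=(abs(L[:,0])<15)&(L[:,1]>37)&(L[:,1]<43)&(L[:,2]>2)&(L[:,2]<80)
print('side slope',[(z,np.median(L[m&(abs(L[:,2]-z)<8),0]).round(1)) for z in(12,28,44,60,76)])
s=shot('scene');cv2.imwrite('pics/s2.png',s[3])
```

```text
[0.5, 0, -40, 0] stop True F slot [-1.3 -0.   4.7] err mm [ 0.7 -0.3  5. ] w 0.0098 t 15.3
bottom z -34.95870985923878 [-1.18211759  0.72952638  5.59031195]
[0.5, 0, 35, 0] stop False F slot [-0.9  0.1 -0.2] err mm [-0.5  0.2 -0.7] w 0.0501 t 17.5
[0.5, 0, 110, 0] stop False F slot [0.7 0.1 0.2] err mm [-0.2  0.1 -0.6] w 0.0501 t 18.0
top edge 1271 [[-4.0, -40.4, 76.1], [1.5, 2.9, 84.4], [6.6, 38.7, 86.0]]
side slope [(12, np.float64(1.4)), (28, np.float64(1.8)), (44, np.float64(0.9)), (60, np.float64(1.6)), (76, np.float64(1.5))]
```

View pics/s2.png

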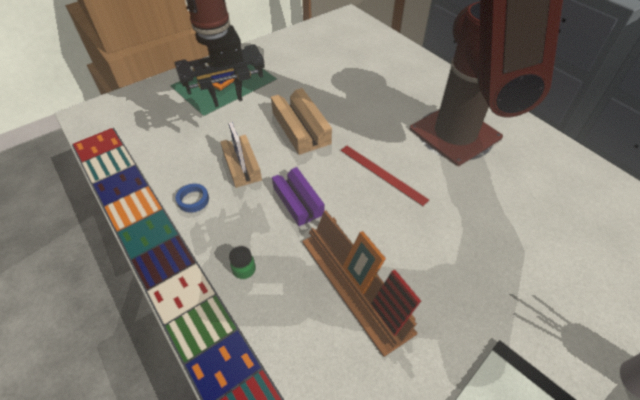

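The panel stands upright in the small pale block at (237,145), with its top edge 84.4 mm above the mouth against a nominal 85. It is centred along the slot. The orange (363,262) and striped (395,300) panels are unmoved in the rest, and the arm is clear.

```bash
python3 -c "
from h import *
print(workorder.sign_off())"
```

```text
the job is handed in; nothing more can be done
None
```

The checkered panel is standing upright and fully home in the smaller pale block, and the job is handed in. The robot clock read about 18 s after the last move.

I pinched the panel near its top and drew it out along its own lean. I led its bottom edge into the slot at a 20° lean to about 17 mm deep, straightened it in 5° steps, and pushed it down until it met the slot floor. Then I let go and withdrew straight up.

**Last checks:**
- **Depth:** the bottom sat 35.0 mm below the mouth. It did not go deeper on a second push of about 5 N, and after release the top edge measured 84.4 mm above the mouth (85 expected).
- **Uprightness:** the panel's side edge ran vertical within about 1 mm.
- **Position along the slot:** it spans -40 to +39 mm, so it is centred.
- **Other panels:** the orange and striped panels look unmoved in the rest.

**Anomalies:**
- **Contact while straightening:** there was a brief light contact of about 9 N, which cleared by the next step.
- **Sideways offset:** the panel stands about 1 mm off the position I aimed for across the slot. That is within the slot's clearance and the 2 mm calibration.

No check failed.

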